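# Reset the contact gap of a Morse key

### The job

Reset the contact gap of the Morse key with the blue base: turn the black bar knob over its white dial clockwise until the contacts touch and the knob stops, then back it off counterclockwise by two dial marks and let go. Leave the knobs of the grey and the wooden key as they are set.

Things in the scene. Friction and masses are not known exactly. Their poses are not given: they have to be found in the camera images.
- blue_knob (a joint): Gap knob of the key with the blue base, on a vertical hinge with light friction; stays where left. Value (rad) = angle backed off from touching: 0 = contacts touch (hard stop, white pointer at the dial's red mark), growing counterclockwise from above, at most 1.9; starts at 1.1 to 1.5. The fixed white dial, 64 mm across, has 16 marks: one mark = 0.393 rad (22.5 deg), two = 0.785.
- blue_grip (a point): On the axis of the blue key's knob, at grip height, 87 mm above the table. Knob: black disc 38 mm across, top 64 mm up, with an upright bar on it 36 mm long, 14 mm thick, top 94 mm up, both sides free. Turns with the knob: x along the bar to the pointer end, y across its thickness, z up. Key fixed to the table: base 160 x 90 mm; knob axis 40 mm from its centre, round finger knob at the other end.
- grey_pointer (a point): Top of the pointer end of the bar knob on the key with the bare grey metal base, 18 mm from that knob's axis, 94 mm above the table. Otherwise the same key as the blue one, also fixed; its knob turns just as easily and is to be left alone.
- wood_pointer (a point): Top of the pointer end of the bar knob on the key with the dark wooden base, 18 mm from that knob's axis, 94 mm above the table. Otherwise the same key as the blue one, also fixed; its knob turns just as easily and is to be left alone.

How it is judged:
By the outcome, as a careful person would: the job done as asked, in the order asked, and still so for the second after the job is handed in, with the robot touching nothing.
It also fails if it takes over 38 s, if anything falls off the work surface, if the arm or the gripper's body presses on something with over 40 N, if the wrist force passes 120 N, or if a joint passes its speed limit or range.

### The arm

A 6-joint arm with a two-finger parallel gripper is mounted at the origin on the work surface. World frame = base frame: x ahead of the robot, y to its left, z up, the work surface at z = 0. Lengths are in mm, angles in rad, forces in N, time in s.
With the tool pointing down it reaches from about 325 to 775 mm from the base axis. Payload 9.3 kg.
Tool frame: the origin (TCP) lies between the finger pads; the fingertips stand 8 mm ahead of it and the grasp point (between the pads) lies 11 mm behind it; z points along the fingers, y is the line along which they close (so a half turn about z gives the same grasp; the last joint's range is limited). The gripper opens to 85 mm and grips with 20 to 120 N. Pads are 22 mm wide; open, the fingers measure 114 mm over their backs; the gripper's body (76 mm by 85 mm) begins 54 mm behind the grasp point. The pads swing forward as they close: fully open they stand 13 mm farther back than shut.
Start: joints at [-1.315, 0.259, 0.021, 1.334, 0, 1.418], TCP at [218.623, -504.679, 239.279] pointing down, gripper open.
Joint ranges: [-3.04, 3.04], [-0.91, 1.82], [-1.04, 1.36], [-1.92, 1.95], [-1.52, 1.45], [-3.14, 3.14]. Speed limits (rad/s): [2.22, 2.22, 2.79, 3.14, 3.14, 3.14].

### API

Orientations are given as a unit quaternion [x, y, z, w].
In Python, from plant import manip gives the robot as it stands.
- The arm moves only by the shell command python3 -m inch 'ROWS' [FORCE]. ROWS is a JSON object of lists of equal length, an entry for each row: "rotation": the turn, a rotation vector about the tool's x, y, z normalised to -1 to 1, where 1 is 90 degrees, a list of three; "linear": the shift along the tool's x, y, z normalised to -1 to 1, where 1 is 150 mm, a list of three; "claw": the opening, from 0 (shut) to 1 (fully open). In form: {"rotation": [[wx, wy, wz], ...], "linear": [[x, y, z], ...], "claw": [claw, ...]}. A call has exactly 8 rows; each row shifts and turns the commanded pose from where the row before left it, along the tool's axes as they then stand; what a row does not reach is not made up. A row lasts 1/12 s, in which the tool goes at most 41.7 mm and 7.16 degrees, less where a joint would pass 70% of its speed; a pose out of reach is approached as far as the arm can. A call with a number of a shift or a turn outside -1 to 1 is refused whole. A call with a gripper value outside its range is refused whole. The fingers move at their own pace and stop on an object; FORCE is the grip in N (left out, the last holds). Time passes only in rows, so rows that do not move let the fingers close, or fill a call up. It gives the time, the measured TCP pose, the force, the opening and the grip force at its end, in the units of the state.
- manip.read_state(): the state, without advancing time (a new reading comes with each control period).
- manip.grab_frame(name): name is "scene" or "top" or "wrist"; returns a dict with "frame" (480x640x3 uint8, red, green, blue), "vfov" (degrees; the focal length in pixels is half the picture's height over the tangent of half this angle, whatever the lens; pixels are square), "cx", "cy" (the principal point, pixels), "k1" (the pictures are not rectified: a ray, as slopes to the right and down, at radius r is drawn at 1 + k1 r^2 times it, then the intrinsics apply), "rvec" (rotation vector, rad) and "tvec" (3), from world to camera coordinates, as OpenCV has them; the wrist camera has in their place "tool_from_camera" (4x4, takes a point from camera to tool coordinates, whose origin is the TCP and whose axes are the flange's). Camera axes: x right, y down, z forward; pixel columns grow to the right and rows downward; lengths in mm; the calibration is good to about 2 mm. A picture is of the moment at which its call begins: read the wrist's pose just before it. There is no depth.
- manip.sign_off(): hands the job in; it is judged then, once.
Trained networks look in a picture, given as the dict that the camera call returned (one of the last four; its "shot" number tells which), for a name from the list of things; names that differ only in an ending like _2 or _b are one class to them, and where a whole thing is asked for, a point or a joint stands for the part that bears it (a point fixed in the world has none). Each returns a list of dicts, best first, with "confidence" (0 to 1); they miss things now and then, are a little off and sometimes report something else, mostly with a low value. They report only what shows in the picture. A call takes as long as a camera call.
- manip.trace(name, picture): "region" (480x640 bool, what is visible of it) and "position" ([column, row] as shares, 0 to 1, of the picture: columns of its width, rows of its height, amid what is visible of it).
- manip.mark_of(name, picture): "position" ([column, row] as shares, 0 to 1, of the picture: columns of its width, rows of its height: a listed point, or the origin of a listed thing).
The state is a dict: "clock": time; "joint_positions": joint angles; "dq": joint speeds; "joint_efforts": joint torques, N m; "tool_pos": TCP position; "eef_rot": TCP orientation; "force": force on the tool from outside, world axes, zero at the start; "moment": the same for the moment, N m; "width": opening from 0.0 (shut) to 1.0 (fully open); "finger_force": force on a finger pad.
Only numpy, scipy, OpenCV 4.12 (cv2) and the standard library are available. Lean on these libraries where they do the work, as an engineer would, in place of code of your own. Each camera call takes 0.05 s, during which the arm holds its last target. There are 200 camera calls.

## Working session

There is one attempt and no reset: what is moved stays moved. The work goes in short steps, Python scripts to look and compute and a shell command to move; the robot and the scene stay as the last step left them, time stands still between calls to the robot, and variables do not carry over. Pictures are saved under pics/ and viewed, at most 10 in all, crops included, and the job is handed in when it is done.

```bash
mkdir -p pics; cat > h.py <<'E'
import numpy as np, cv2
from scipy.spatial.transform import Rotation as R
from plant import manip
def ray(f,uv,st=None):
    F=240/np.tan(np.radians(f["vfov"])/2)
    K=np.array([[F,0,f["cx"]],[0,F,f["cy"]],[0,0,1]])
    d=np.array([f["k1"],0,0,0,0.])
    # r^2 model = OpenCV k1
    p=cv2.undistortPoints(np.array([[uv]],float),K,d)[0,0]
    v=np.array([p[0],p[1],1])
    if "rvec" in f and f["rvec"] is not None:
        M=cv2.Rodrigues(np.array(f["rvec"],float))[0]; t=np.array(f["tvec"],float).ravel()
        return -M.T@t, M.T@v
    T=np.array(f["tool_from_camera"]); Q=R.from_quat(st["eef_rot"]).as_matrix()
    return Q@T[:3,3]+np.array(st["tool_pos"]), Q@T[:3,:3]@v
def at(f,uv,z,st=None):
    o,d=ray(f,uv,st); return o+d*(z-o[2])/d[2]
def px(pos): return [pos[0]*640,pos[1]*480]
def save(f,n): cv2.imwrite("pics/"+n,f["frame"][:,:,::-1])
E
python3 - <<'E'
from h import *
s=manip.read_state(); print(s)
for c in ["top","scene"]:
    f=manip.grab_frame(c); save(f,c+".png")
    for n,z in [("blue_grip",87),("grey_pointer",94),("wood_pointer",94)]:
        for d in manip.mark_of(n,f)[:2]: print(c,n,d["confidence"],px(d["position"]),at(f,px(d["position"]),z))
E
```

```text
{'clock': 0.0, 'joint_positions': array([-1.31455662e+00,  2.59202352e-01,  2.07464731e-02,  1.33368984e+00,
        7.96433927e-06,  1.41819246e+00]), 'dq': array([ 0.00124773,  0.00074361, -0.00015954, -0.00047597, -0.00103866,
        0.00045921]), 'joint_efforts': array([-4.27930318e-04, -5.55639803e+01,  3.44527280e+01,  1.37053494e-02,
       -2.21804789e-04, -2.32303853e-05]), 'tool_pos': array([ 218.57794943, -504.40587911,  238.6546204 ]), 'eef_rot': array([ 9.79178304e-01,  2.03000968e-01, -3.09687702e-05, -6.73994627e-04]), 'force': array([ 0.0808933 , -0.61053869,  1.38958995]), 'moment': array([ 0.08013658, -0.06267159,  0.00881719]), 'finger_force': 0.0, 'width': 1.0006215585555636}
top blue_grip 0.62 [182.272, 269.808] [513.59265574 265.55303571  87.        ]
top wood_pointer 0.83 [309.18399999999997, 190.512] [655.4960229   24.54945699  94.        ]
scene blue_grip 0.79 [377.216, 165.216] [513.45652381 260.77454452  87.        ]
scene grey_pointer 0.84 [224.0, 320.4] [ 546.37611884 -241.02936739   94.        ]
scene wood_pointer 0.75 [367.296, 255.6] [650.13000537  18.09183561  94.        ]
```

View pics/top.png

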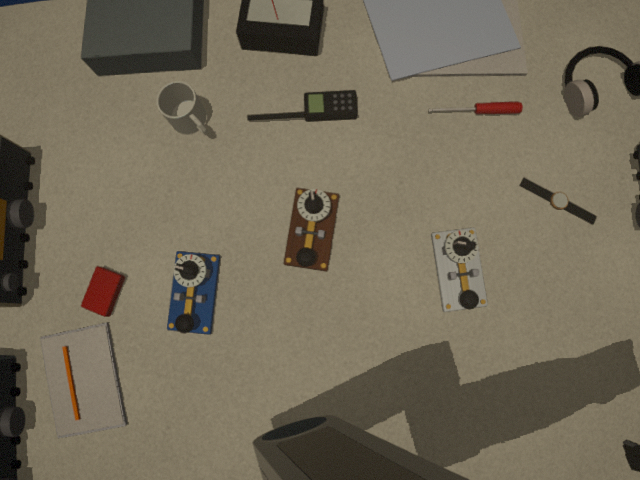

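View pics/scene.png

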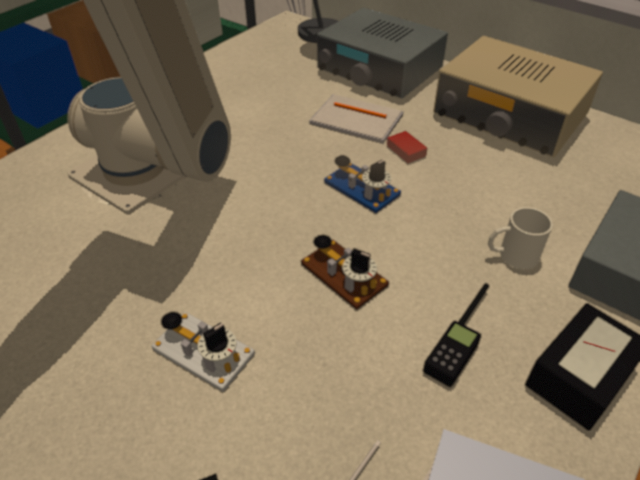

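The top view shows the blue key at about (190,270) with its pointer to the upper left, roughly 55–70° from world +x. The red mark should lie near +x, along the key. The grey key is at (460,246) and the wooden one at (314,205). Wrist range calls for gripping with tool yaw about 250°, so I translate first and then turn.

```bash
for i in 1; do :; done
python3 -m inch '{"rotation":[[0,0,0],[0,0,0],[0,0,0],[0,0,0],[0,0,0],[0,0,0],[0,0,0],[0,0,0]],"linear":[[0.16,-0.163,0],[0.16,-0.163,0],[0.16,-0.163,0],[0.16,-0.163,0],[0.16,-0.163,0],[0.16,-0.163,0],[0.16,-0.163,0],[0.16,-0.163,0]],"claw":[1,1,1,1,1,1,1,1]}'
python3 -m inch '{"rotation":[[0,0,0],[0,0,0],[0,0,0],[0,0,0],[0,0,0],[0,0,0],[0,0,0],[0,0,0]],"linear":[[0.16,-0.163,0],[0.16,-0.163,0],[0.16,-0.163,0],[0.16,-0.163,0],[0.16,-0.163,0],[0.16,-0.163,0],[0.16,-0.163,0],[0.16,-0.163,0]],"claw":[1,1,1,1,1,1,1,1]}'
python3 -m inch '{"rotation":[[0,0,0],[0,0,0],[0,0,0],[0,0,0],[0,0,0],[0,0,0],[0,0,0],[0,0,0]],"linear":[[0.16,-0.163,0],[0.16,-0.163,0],[0.16,-0.163,0],[0.16,-0.163,0],[0.16,-0.163,0],[0.16,-0.163,0],[0.16,-0.163,0],[0.16,-0.163,0]],"claw":[1,1,1,1,1,1,1,1]}'
```

```text
clock: 1.07
tool_pos: [317.2, -247.3, 239.4]
eef_rot: [0.979, 0.203, 0.0, 0.0]
force: [1.6, -1.7, -0.9]
width: 1.001
finger_force: 0.0
clock: 1.73
tool_pos: [415.7, 8.7, 239.6]
eef_rot: [0.979, 0.203, 0.0, 0.0]
force: [0.9, -0.7, 0.5]
width: 1.003
finger_force: 0.0
clock: 2.4
tool_pos: [514.2, 264.6, 239.3]
eef_rot: [0.979, 0.203, 0.0, 0.0]
force: [0.9, -0.6, 0.5]
width: 1.001
finger_force: 0.0
```

```bash

python3 -m inch '{"rotation":[[0,0,-0.078],[0,0,-0.078],[0,0,-0.078],[0,0,-0.078],[0,0,-0.078],[0,0,-0.078],[0,0,-0.078],[0,0,-0.078]],"linear":[[0,0,0],[0,0,0],[0,0,0],[0,0,0],[0,0,0],[0,0,0],[0,0,0],[0,0,0]],"claw":[1,1,1,1,1,1,1,1]}'
python3 -m inch '{"rotation":[[0,0,-0.078],[0,0,-0.078],[0,0,-0.078],[0,0,-0.078],[0,0,-0.078],[0,0,-0.078],[0,0,-0.078],[0,0,-0.078]],"linear":[[0,0,0],[0,0,0],[0,0,0],[0,0,0],[0,0,0],[0,0,0],[0,0,0],[0,0,0]],"claw":[1,1,1,1,1,1,1,1]}'
python3 -m inch '{"rotation":[[0,0,-0.078],[0,0,-0.078],[0,0,-0.078],[0,0,-0.078],[0,0,-0.078],[0,0,-0.078],[0,0,-0.078],[0,0,-0.078]],"linear":[[0,0,0],[0,0,0],[0,0,0],[0,0,0],[0,0,0],[0,0,0],[0,0,0],[0,0,0]],"claw":[1,1,1,1,1,1,1,1]}'
python3 -m inch '{"rotation":[[0,0,-0.078],[0,0,-0.078],[0,0,-0.078],[0,0,-0.078],[0,0,-0.078],[0,0,-0.078],[0,0,-0.078],[0,0,0]],"linear":[[0,0,0],[0,0,0],[0,0,0],[0,0,0],[0,0,0],[0,0,0],[0,0,0],[0,0,0]],"claw":[1,1,1,1,1,1,1,1]}'
python3 - <<'E'
from h import *
s=manip.read_state(); f=manip.grab_frame("wrist")
print(s["tool_pos"],s["joint_positions"],R.from_quat(s["eef_rot"]).as_matrix()[:,0])
save(f,"w1.png")
for d in manip.mark_of("blue_grip",f)[:2]: print(d["confidence"],px(d["position"]),at(f,px(d["position"]),87,s))
E
```

```text
clock: 3.07
tool_pos: [513.9, 262.7, 239.2]
eef_rot: [0.766, 0.642, -0.0, -0.0]
force: [-0.3, 0.2, -0.4]
width: 1.0
finger_force: 0.0
clock: 3.73
tool_pos: [513.9, 262.7, 239.2]
eef_rot: [0.374, 0.927, -0.0, -0.0]
force: [-0.0, 0.1, 0.2]
width: 0.997
finger_force: 0.0
clock: 4.4
tool_pos: [513.9, 262.7, 239.2]
eef_rot: [-0.107, 0.994, -0.0, -0.0]
force: [-0.7, -0.0, 0.4]
width: 1.002
finger_force: 0.0
clock: 5.07
tool_pos: [513.9, 262.7, 239.2]
eef_rot: [-0.51, 0.86, -0.0, -0.0]
force: [0.0, 0.1, 0.0]
width: 1.0
finger_force: 0.0
[513.90375505 262.7125198  239.24029177] [ 3.27250651e-01  3.05487870e-01  8.76167264e-02  1.35299806e+00
 -6.75147381e-05 -7.43805827e-01] [-4.79197214e-01 -8.77707252e-01  9.93423095e-05]
0.86 [318.016, 219.79199999999997] [516.7833217  261.43217926  87.        ]
```

View pics/w1.png

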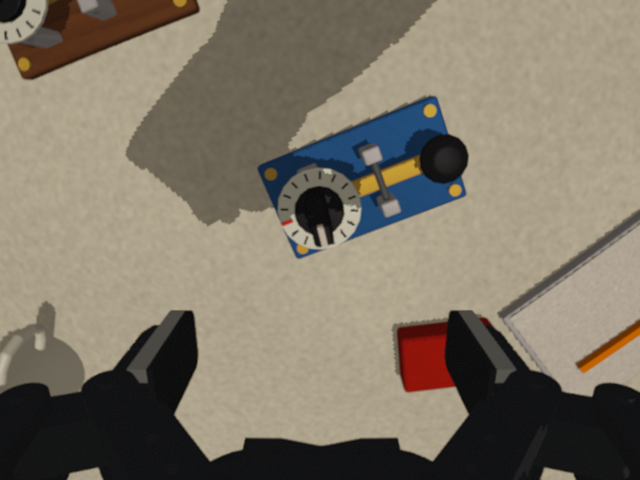

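The wrist view shows the blue knob at (320,208) and its pointer tip near (323,240). The red mark is at the dial's left edge, about (287,222). I'll compute the angles from a zoomed crop.

```bash
python3 - <<'E'
from h import *
s=manip.read_state(); f=manip.grab_frame("wrist")
c=f["frame"][155:260,265:375,::-1]; cv2.imwrite("pics/c1.png",cv2.resize(c,None,fx=5,fy=5,interpolation=cv2.INTER_CUBIC))
for z in (55,94):
  c=at(f,(320,208),z,s)
  for p in [(320,178),(323,240),(287,222)]: print(z,p,c,at(f,p,z,s)-c)
E
```

```text
55 (320, 178) [515.1539264  261.14473417  55.        ] [-11.23405023 -20.03388095   0.        ]
55 (323, 240) [515.1539264  261.14473417  55.        ] [10.44254763 23.39998578  0.        ]
55 (287, 222) [515.1539264  261.14473417  55.        ] [27.5568506  -2.79500147  0.        ]
94 (320, 178) [510.72200865 253.43530931  94.        ] [ -9.86048395 -17.58437586   0.        ]
94 (323, 240) [510.72200865 253.43530931  94.        ] [ 9.16575689 20.53891335  0.        ]
94 (287, 222) [510.72200865 253.43530931  94.        ] [24.18752609 -2.45326187  0.        ]
```

View pics/c1.png

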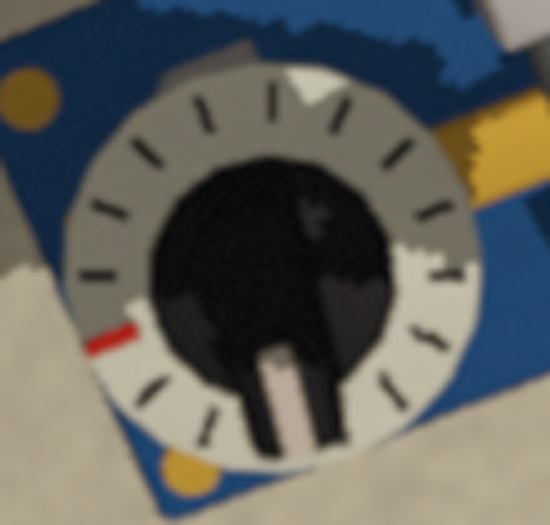

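```bash

python3 -m inch '{"rotation":[[0,0,-0.066],[0,0,-0.066],[0,0,0],[0,0,0],[0,0,0],[0,0,0],[0,0,0],[0,0,0]],"linear":[[0,0,0],[0,0,0],[0.004,-0.017,0.1],[0,0,0.16],[0,0,0.16],[0,0,0.16],[0,0,0.16],[0,0,0.1]],"claw":[0.5,0.5,0.5,0.5,0.5,0.5,0.5,0.5]}' 25
python3 -m inch '{"rotation":[[0,0,0],[0,0,0],[0,0,0],[0,0,0],[0,0,0],[0,0,0],[0,0,0],[0,0,0]],"linear":[[0,0,0.06],[0,0,0.06],[0,0,0.06],[0,0,0.05],[0,0,0.01],[0,0,0],[0,0,0],[0,0,0]],"claw":[0.5,0.5,0.5,0.5,0.5,0.5,0.5,0.5]}' 25
python3 - <<'E'
from h import *
s=manip.read_state(); f=manip.grab_frame("wrist"); save(f,"w2.png")
print(s["tool_pos"],s["width"],s["force"])
E
```

```text
clock: 5.88
tool_pos: [515.3, 261.1, 111.0]
eef_rot: [-0.593, 0.805, 0.0, -0.001]
force: [-0.7, -0.6, 0.2]
width: 0.497
finger_force: 0.0
clock: 6.55
tool_pos: [516.5, 261.5, 77.9]
eef_rot: [-0.594, 0.804, -0.0, 0.001]
force: [0.2, -0.3, -0.6]
width: 0.497
finger_force: 0.0
[516.52010233 261.52580891  77.91476897] 0.4970763051544027 [ 0.21711492 -0.25393822 -0.56116173]
```

View pics/w2.png

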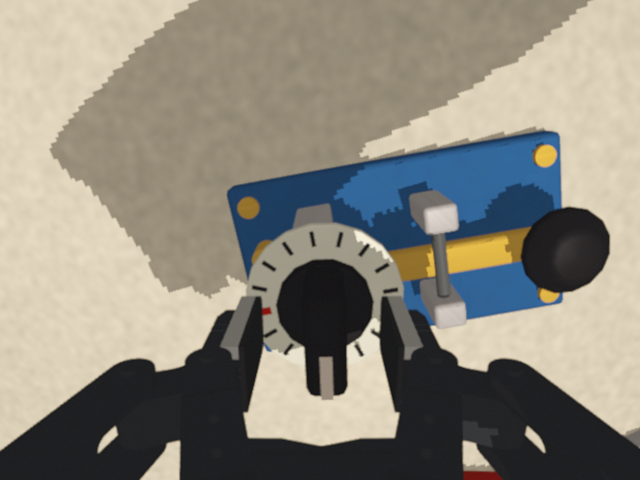

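The bar sits centred between the fingers: bar column 326, finger faces at 260 and 385. The red mark is visible at (265,311). Next: close and turn clockwise most of the way.

```bash

python3 -m inch '{"rotation":[[0,0,0],[0,0,0],[0,0,0],[0,0,0],[0,0,0],[0,0,0],[0,0,0],[0,0,0]],"linear":[[0,0,0],[0,0,0],[0,0,0],[0,0,0],[0,0,0],[0,0,0],[0,0,0],[0,0,0]],"claw":[0,0,0,0,0,0,0,0]}' 25
python3 -m inch '{"rotation":[[0,0,0.04],[0,0,0.06],[0,0,0.07],[0,0,0.07],[0,0,0.07],[0,0,0.07],[0,0,0.07],[0,0,0.06]],"linear":[[0,0,0],[0,0,0],[0,0,0],[0,0,0],[0,0,0],[0,0,0],[0,0,0],[0,0,0]],"claw":[0,0,0,0,0,0,0,0]}' 25
python3 - <<'E'
from h import *
s=manip.read_state();q=s["eef_rot"]
print(s["tool_pos"],s["width"],s["force"],s["moment"],2*np.degrees(np.arctan2(q[1],q[0])),s["joint_positions"])
E
```

```text
clock: 7.27
tool_pos: [515.4, 261.9, 77.7]
eef_rot: [-0.594, 0.804, 0.001, -0.0]
force: [-4.8, 2.9, 5.1]
width: 0.16
finger_force: 26.9
clock: 7.93
tool_pos: [515.2, 261.9, 77.7]
eef_rot: [-0.231, 0.973, 0.001, -0.0]
force: [-6.3, 3.1, 5.3]
width: 0.158
finger_force: 27.0
[515.24073271 261.93432797  77.67987619] 0.1579591738501424 [-6.25290263  3.0844822   5.26481953] [0.45606249 1.07700586 0.06580268] 206.7419463121201 [ 0.32447949  0.39794042 -0.20111425  0.97255291  0.00139183 -0.14225609]
```

```bash
cat > m.py <<'E'
from h import *
s=manip.read_state();q=s["eef_rot"]
print("T",s["force"].round(1),s["moment"].round(2),"yaw",(2*np.degrees(np.arctan2(q[1],q[0]))).round(2),"j6",s["joint_efforts"][5].round(3), s["width"])
E
python3 -m inch '{"rotation":[[0,0,0.07],[0,0,0.07],[0,0,0.06],[0,0,0.03],[0,0,0.02],[0,0,0.02],[0,0,0.01],[0,0,0]],"linear":[[0,0,0],[0,0,0],[0,0,0],[0,0,0],[0,0,0],[0,0,0],[0,0,0],[0,0,0]],"claw":[0,0,0,0,0,0,0,0]}' 25 >/dev/null; python3 m.py
python3 -m inch '{"rotation":[[0,0,0.01],[0,0,0.01],[0,0,0.01],[0,0,0],[0,0,0],[0,0,0],[0,0,0],[0,0,0]],"linear":[[0,0,0],[0,0,0],[0,0,0],[0,0,0],[0,0,0],[0,0,0],[0,0,0],[0,0,0]],"claw":[0,0,0,0,0,0,0,0]}' 25 >/dev/null; python3 m.py
python3 -m inch '{"rotation":[[0,0,0.01],[0,0,0.01],[0,0,0.01],[0,0,0],[0,0,0],[0,0,0],[0,0,0],[0,0,0]],"linear":[[0,0,0],[0,0,0],[0,0,0],[0,0,0],[0,0,0],[0,0,0],[0,0,0],[0,0,0]],"claw":[0,0,0,0,0,0,0,0]}' 25 >/dev/null; python3 m.py
```

```text
T [-5.6  3.5  5.3] [ 0.55  1.22 -0.05] yaw 181.8 j6 0.276 0.1572396739406121
T [-6.3  3.2  5.5] [ 0.49  1.24 -0.01] yaw 179.16 j6 -0.049 0.1559657046886887
T [-6.   3.   5.5] [ 0.56  1.18 -0.01] yaw 176.46 j6 -0.049 0.1590978640807455
```

```bash

python3 -m inch '{"rotation":[[0,0,0.01],[0,0,0.01],[0,0,0.01],[0,0,0],[0,0,0],[0,0,0],[0,0,0],[0,0,0]],"linear":[[0,0,0],[0,0,0],[0,0,0],[0,0,0],[0,0,0],[0,0,0],[0,0,0],[0,0,0]],"claw":[0,0,0,0,0,0,0,0]}' 25 >/dev/null; python3 m.py
python3 -m inch '{"rotation":[[0,0,0.01],[0,0,0.01],[0,0,0.01],[0,0,0],[0,0,0],[0,0,0],[0,0,0],[0,0,0]],"linear":[[0,0,0],[0,0,0],[0,0,0],[0,0,0],[0,0,0],[0,0,0],[0,0,0],[0,0,0]],"claw":[0,0,0,0,0,0,0,0]}' 25 >/dev/null; python3 m.py
```

```text
T [-6.   3.5  5.3] [ 0.55  1.21 -0.07] yaw 173.76 j6 -0.049 0.15742276774447633
T [-5.6  3.5  5.5] [0.55 1.08 0.66] yaw 171.12 j6 0.663 0.15966482694538361
```

```bash

python3 -m inch '{"rotation":[[0,0,0.01],[0,0,0],[0,0,0],[0,0,0],[0,0,0],[0,0,0],[0,0,0],[0,0,0]],"linear":[[0,0,0],[0,0,0],[0,0,0],[0,0,0],[0,0,0],[0,0,0],[0,0,0],[0,0,0]],"claw":[0,0,0,0,0,0,0,0]}' 25 >/dev/null; python3 m.py
python3 - <<'E'
from h import *
f=manip.grab_frame("wrist"); c=f["frame"][220:420,220:430,::-1]; cv2.imwrite("pics/c3.png",cv2.resize(c,None,fx=2.8,fy=2.8,interpolation=cv2.INTER_CUBIC)); print(manip.read_state()["clock"])
E
```

```text
T [-5.3  1.9  6.6] [0.47 1.04 0.96] yaw 170.25 j6 0.978 0.15917672743866615
11.9833
```

View pics/c3.png

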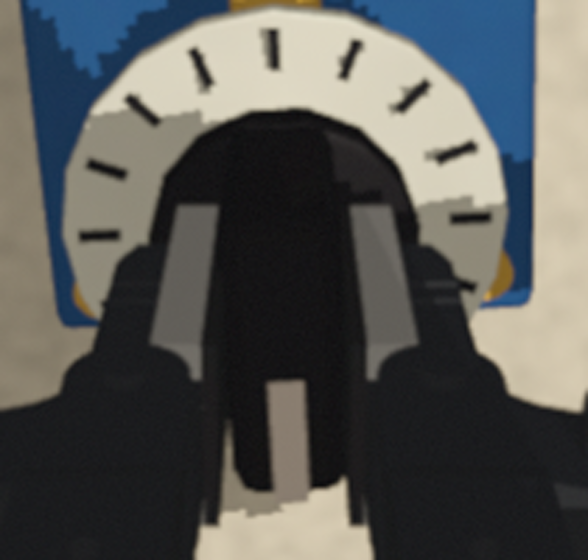

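The crop shows the pointer (288,440) opposite the mark at (272,48), which is the red-mark line. The moment rises from about 173.0°, so that is the stop. Target yaw after backing off 45° is 218.0°, a turn of +47.75°, or −0.53 units.

```bash

python3 -m inch '{"rotation":[[0,0,-0.05],[0,0,-0.07],[0,0,-0.07],[0,0,-0.07],[0,0,-0.07],[0,0,-0.07],[0,0,-0.07],[0,0,-0.06]],"linear":[[0,0,0],[0,0,0],[0,0,0],[0,0,0],[0,0,0],[0,0,0],[0,0,0],[0,0,0]],"claw":[0,0,0,0,0,0,0,0]}' 25 >/dev/null; python3 m.py
python3 -m inch '{"rotation":[[0,0,0],[0,0,0],[0,0,0],[0,0,0],[0,0,0],[0,0,0],[0,0,0],[0,0,0]],"linear":[[0,0,0],[0,0,0],[0,0,0],[0,0,0],[0,0,0],[0,0,0],[0,0,0],[0,0,0]],"claw":[0,0,0,0,0,0,0,0]}' 25 >/dev/null; python3 m.py
python3 -m inch '{"rotation":[[0,0,0],[0,0,0],[0,0,0],[0,0,0],[0,0,0],[0,0,0],[0,0,0],[0,0,0]],"linear":[[0,0,0],[0,0,0],[0,0,0],[0,0,0],[0,0,0],[0,0,0],[0,0,0],[0,0,0]],"claw":[0.5,0.5,0.5,0.5,0.5,0.5,0.5,0.5]}' 25
python3 -m inch '{"rotation":[[0,0,0],[0,0,0],[0,0,0],[0,0,0],[0,0,0],[0,0,0],[0,0,0],[0,0,0]],"linear":[[0,0,-0.05],[0,0,-0.1],[0,0,-0.15],[0,0,-0.2],[0,0,-0.2],[0,0,-0.15],[0,0,-0.05],[0,0,0]],"claw":[0.5,0.5,0.5,0.5,0.5,0.5,0.5,0.5]}' 25
python3 - <<'E'
from h import *
s=manip.read_state();f=manip.grab_frame("wrist"); save(f,"w4.png")
p=px(manip.mark_of("blue_grip",f)[0]["position"]);print(p)
x,y=int(p[0]),int(p[1]);a,b=max(0,y-60),max(0,x-60);print(b,a)
cv2.imwrite("pics/c4.png",cv2.resize(f["frame"][a:a+125,b:b+125,::-1],None,fx=4.8,fy=4.8,interpolation=cv2.INTER_CUBIC))
for q in [(0,30),(30,0)]:
  print(q,(at(f,np.add(p,q),60,s)-at(f,p,60,s))[:2])
E
```

```text
T [-5.5  2.8  4.6] [ 0.68  0.84 -0.09] yaw 218.18 j6 1.534 0.15698745145780207
T [-4.   3.7  4.3] [0.73 0.79 0.03] yaw 217.86 j6 0.049 0.15923436975290806
clock: 13.98
tool_pos: [516.2, 261.4, 77.3]
eef_rot: [-0.324, 0.946, -0.0, 0.0]
force: [0.4, 0.0, -0.1]
width: 0.496
finger_force: 0.0
clock: 14.65
tool_pos: [517.0, 261.7, 214.8]
eef_rot: [-0.324, 0.946, -0.0, 0.002]
force: [-0.1, 0.1, 0.2]
width: 0.501
finger_force: 0.0
[325.632, 227.184]
265 167
(0, 30) [17.58562811 13.72000442]
(30, 0) [-12.8955364   16.61795775]
```

View pics/c4.png

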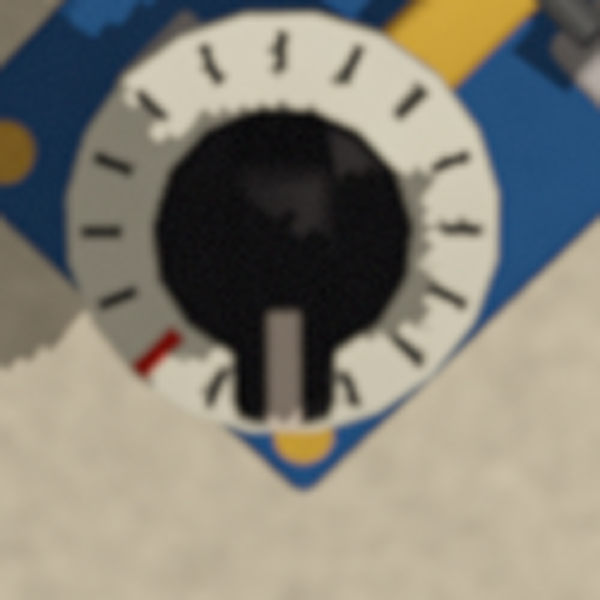

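The pointer (285,370) sits midway between the marks at (217,388) and (347,388), two marks counterclockwise from the red one at (158,352). The gripper is clear of the key.

```bash
python3 -c "
from plant import manip
print(manip.sign_off())"
```

```text
the job is handed in; nothing more can be done
None
```

The blue key's knob was turned clockwise to its stop, backed off two dial marks counterclockwise (about 45°, checked in the final wrist picture) and released; the grey and wooden keys were not touched, and the job is handed in at about 15 s.

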